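# Shut and lock the access panel of a parts feeder

## Robot

A 6-joint arm with a two-finger parallel gripper is mounted at the origin on the work surface. World frame = base frame: x ahead of the robot, y to its left, z up, the work surface at z = 0. Lengths are in mm, angles in rad, forces in N, time in s.
With the tool pointing down it reaches from about 300 to 775 mm from the base axis. Payload 14.6 kg.
Tool frame: the origin (TCP) lies on the front face of the gripper's body, between the roots of the fingers; the fingertips stand 97 mm ahead of it and the grasp point (between the pads) lies 78 mm ahead of it; z points along the fingers, y is the line along which they close (so a half turn about z gives the same grasp; the last joint's range is limited). The gripper opens to 94 mm and grips with 3 to 60 N. Pads are 16 mm wide; open, the fingers measure 119 mm over their backs; the gripper's body (75 mm by 177 mm) begins 78 mm behind the grasp point.
Start: joints at [1.251, 0.3, 1.521, -0, 1.321, -0.067], TCP at [137.562, 532.51, 302.646] pointing down, gripper open.
Joint ranges: [-3.03, 3.03], [-0.79, 2.21], [0.23, 2.52], [-1.04, 4.18], [0, 3.07], [-2.55, 2.55]. Speed limits (rad/s): [2.22, 2.22, 2.57, 3.14, 3.14, 3.14].

## Interface

Orientations are given as [roll, pitch, yaw] about the fixed x, y, z axes, in that order (R = Rz(yaw) Ry(pitch) Rx(roll)).
In Python, from cell import * gives the robot as it stands.
- The arm moves only by the tool carry_out, never from a script. Its arguments are lists of equal length, an entry for each row: "slide": the shift along the world's x, y, z scaled (see below), a list of three; "dr": the turn, a rotation vector about the world's x, y, z scaled (see below), a list of three; "gripper": the opening in per cent of the stroke, from 0 (shut) to 100 (fully open). A call has 1 to 10 rows; each row is the pose to reach, as a shift and turn from the pose commanded when the call began, turning the shorter way round; what a row does not reach only later rows make up. The controller multiplies each number of a shift by 0.25 m and each number of a turn by 360 degrees. A row lasts 1/12 s, in which the tool goes at most 41.7 mm and 7.16 degrees, less where a joint would pass 70% of its speed; a pose out of reach is approached as far as the arm can. A call with a number of a shift or a turn outside -1 to 1 is refused whole. A call with a gripper value outside its range is refused whole. The fingers move at their own pace and stop on an object; "newtons" is the grip in N (left out, the last holds). Time passes only in rows, so rows that repeat a pose let the fingers close. It gives the time, the measured TCP pose, the force, the opening and the grip force at its end, in the units of the state.
- read_state(): the state, without advancing time (a new reading comes with each control period).
- camera(name): name is "scene" or "top"; returns the picture (400x640x3 uint8, red, green, blue); there is no depth.
- camera_model(name): a dict with "vfov" (degrees; the focal length in pixels is half the picture's height over the tangent of half this angle, whatever the lens; pixels are square), "cx", "cy" (the principal point, pixels), "k1" (the pictures are not rectified: a ray, as slopes to the right and down, at radius r is drawn at 1 + k1 r^2 times it, then the intrinsics apply), "R" (3x3) and "t" (3): a world point X has camera coordinates R X + t. Camera axes: x right, y down, z forward; pixel columns grow to the right and rows downward; lengths in mm; the calibration is good to about 2 mm. A picture is of the moment at which its call begins. camera_model takes no time and is no camera call.
- sign_off(): hands the job in; it is judged then, once.
The state is a dict: "clock": time; "joints": joint angles; "qd": joint speeds; "effort": joint torques, N m; "eef_pos": TCP position; "eef_rot": TCP orientation; "wrist_force": force on the tool from outside, world axes, zero at the start; "moment": the same for the moment, N m; "finger_gap": finger opening in mm; "finger_force": force on a finger pad.
Only numpy, scipy, OpenCV 4.12 (cv2) and the standard library are available. Lean on these libraries where they do the work, as an engineer would, in place of code of your own. Each camera call takes 0.05 s, during which the arm holds its last target. There are 200 camera calls.

## Task

The access panel on top of the parts hopper's feeder housing has been left ajar: push it fully shut with the fingertips, then set a fingertip in the slot of its quarter-turn fastener and turn it clockwise (seen from above) all the way to its stop, so that the panel is locked, and take the hand away. Nothing is to be gripped or lifted: do not swing the panel further open, and leave the loose parts on and around the housing undisturbed.

Things in the scene. Friction and masses are not known exactly. Their poses are not given: they have to be found in the camera images.
- housing: fixed sheet-metal feeder housing, 300 (x) x 560 (y) x 110 mm tall, on the cart top; origin at the centre of its underside, z up. The access panel lies on the -y part of its deck (110 mm up). On the +y part (x 0, y +185 mm) stands the aluminium funnel hopper, 190 mm across its rim, rim 303 mm above the cart top. Small bins 50 mm tall stand along its +x side
- panel_hinge (a point): middle of the panel's hinge line, fixed to the housing (same axes), at housing x +110, y -60 mm, 114 mm above the cart top; the hinge line runs along its y axis, and the shut panel extends from it towards -x
- access_panel (a joint): opening angle of the panel, rad: 0 = shut, level, on a hard stop; grows as the free (-x) edge rises, 1.1 at most. Flat aluminium plate 238 mm (hinge line to free edge) x 250 mm (y) x 4 mm, mid-thickness on the hinge line. A stiff hinge: the panel stays where it is left; a few newtons pressed down near the free edge moves it
- panel_edge (a point): middle of the free edge on the panel's upper face; moves with the panel; axes: x points to the hinge, y along the edge, z out of the upper face. To either side of the fastener (40 mm or more from the panel's middle line) the upper face is bare plate
- cam_fastener (a joint): angle of the fastener, rad: 0 = open (slot parallel to the panel's free edge), grows clockwise seen from above, 1.571 = locked, at its stop (slot points at the free edge). Starts at 0 to 0.3, turns stiffly (0.12 N m), stays where left. Below it a cam tongue goes under the deck's front edge as it locks; turned past 0.9 with the panel up, the tongue lands on the deck
- fastener_slot (a point): fastener axis at the top of its head, turns with it; z out of the panel. Black round head 80 mm across, 15.5 mm proud of the panel, axis 180 mm from the hinge line on the panel's middle line. The slot runs along this point's y axis, through the axis: 68 mm long, 30 mm wide, 11 mm deep, closed ends, floor 4.5 mm above the panel; shut fingertips fit in it with play, so push its side near one end, round the axis
- bobbin: cream porcelain insulator bobbin, 42 mm across and 54 mm tall, standing loose on the housing's deck beside the panel (on the -y side in the housing's axes); origin at the centre of its underside. A bystander
- busbar: copper busbar offcut 90 x 30 x 6 mm with two holes, lying loose on the deck beside the panel; origin at the centre of its underside. A bystander
- clamp_jaw: dull nickel current clamp jaw 60 x 24 x 30 mm, loose on the cart top on the housing's -y side; origin at the centre of its underside. A bystander
- terminal_cover: blue nylon terminal cover, a hood 74 x 34 x 30 mm, loose on the cart top on the housing's -y side; origin at the centre of its underside. A bystander

How it is judged (in metres and radians):
On the way, in this order (a step that is already met when the one before it is completed fails the run):
1. the panel is pushed shut with the fastener still open (value of joint access_panel below 0.02 rad and value of joint cam_fastener below 0.6 rad), for 0.2 s.
2. the fastener is being turned with the fingertips at its slot, the panel shut (value of joint access_panel below 0.03 rad and value of joint cam_fastener above 0.8 rad and distance between the grasp point and fastener_slot below 0.07 m), for 0.05 s.
At the end, for the whole second after the job is handed in: the panel is shut (within 0.02 rad), the fastener is turned past 1.45 rad of its 1.571 rad quarter turn and at rest, each loose part within 20 mm of where it was, and the hand is clear (value of joint access_panel below 0.02 rad and value of joint cam_fastener above 1.45 rad and velocity of joint cam_fastener below 0.05 rad/s and distance of each of bobbin, busbar, clamp_jaw, terminal_cover from where it was at the start of the episode below 0.02 m); the robot touches nothing.
It fails at once if the panel is lifted further open (value of joint access_panel above 0.85 rad).
It fails at once if the bobbin is moved or lifted (distance of bobbin from where it was at the start of the episode above 0.02 m).
It fails at once if the busbar is moved or lifted (distance of busbar from where it was at the start of the episode above 0.02 m).
It fails at once if the clamp jaw is moved or lifted (distance of clamp_jaw from where it was at the start of the episode above 0.02 m).
It fails at once if the terminal cover is moved or lifted (distance of terminal_cover from where it was at the start of the episode above 0.02 m).
It also fails if it takes over 54 s, if anything falls off the work surface, if the arm or the gripper's body presses on something with over 40 N, if the wrist force passes 120 N, or if a joint passes its speed limit or range.

## Working session

There is one attempt and no reset: what is moved stays moved. The work goes in short steps, Python scripts to look and compute and a tool call to move; the robot and the scene stay as the last step left them, time stands still between calls to the robot, and variables do not carry over. Pictures are saved under pics/ and viewed, at most 10 in all, crops included, and the job is handed in when it is done.

Besides the shell and the picture viewer there is one more tool, called by a JSON object that holds its "op" and its "data", one argument or row to a line. carry_out: Moves the arm, as the interface text tells. Its arguments: {"type":"object","properties":{"slide":{"type":"array","items":{"type":"array","items":{"type":"number","minimum":-1,"maximum":1}}},"dr":{"type":"array","items":{"type":"array","items":{"type":"number","minimum":-1,"maximum":1}}},"gripper":{"type":"array","items":{"type":"number"}},"newtons":{"type":"number"}},"required":["slide","dr","gripper"]}

```bash
mkdir -p pics; python3 - <<'E'
from cell import *
import cv2
for n in("scene","top"):
    cv2.imwrite(f"pics/{n}0.png",camera(n)[:,:,::-1]); m=camera_model(n); print(n,m)
print(read_state())
E
```

```text
scene {'vfov': 50.69846051347099, 'cx': 322.66611928150485, 'cy': 203.36446880295915, 'k1': -0.006984158943495725, 'R': array([[ 0.22405121,  0.97447825,  0.0138994 ],
       [ 0.81928896, -0.18060816, -0.54419325],
       [-0.52779414,  0.13331478, -0.83884475]]), 't': array([   6.54030952, -427.59042433, 1300.98638524])}
top {'vfov': 53.84569900850214, 'cx': 318.0501746991004, 'cy': 199.61345299799348, 'k1': -0.0021656017866174167, 'R': array([[-0.00296551, -0.99957588, -0.02896994],
       [-0.99608575,  0.00551197, -0.08822011],
       [ 0.08834237,  0.02859493, -0.99567964]]), 't': array([-124.58299898,  607.81240753,  884.74258649])}
{'clock': 0.1, 'joints': array([ 1.25142852e+00,  3.00424039e-01,  1.52148573e+00, -1.64375117e-05,
        1.32072921e+00, -6.65521415e-02]), 'qd': array([ 0.00131401,  0.0013961 , -0.00064384,  0.00200422, -0.00198813,
        0.00072778]), 'effort': array([ 1.03213697e-03, -5.32659960e+01, -3.53285587e+01,  7.08943186e-02,
        2.35424400e-02, -5.58960767e-05]), 'eef_pos': array([137.51158456, 532.39908587, 302.15243439]), 'eef_rot': array([-3.14054758e+00, -5.36973360e-05,  2.88878103e+00]), 'wrist_force': array([-0.59516899,  0.28685749,  0.19356479]), 'moment': array([-0.03958368, -0.03056965, -0.00910292]), 'finger_force': 0.0, 'finger_gap': 94.22126291892873}
```

View pics/scene0.png

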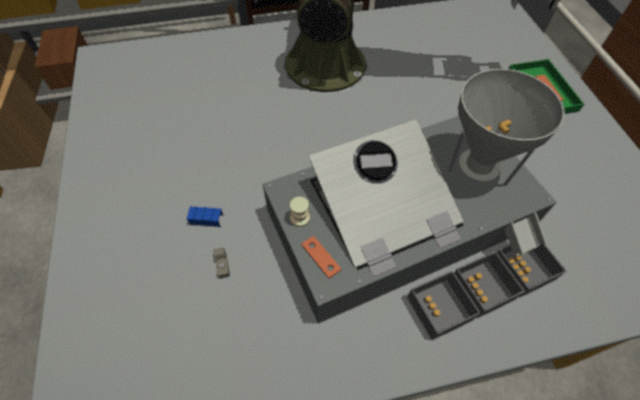

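View pics/top0.png

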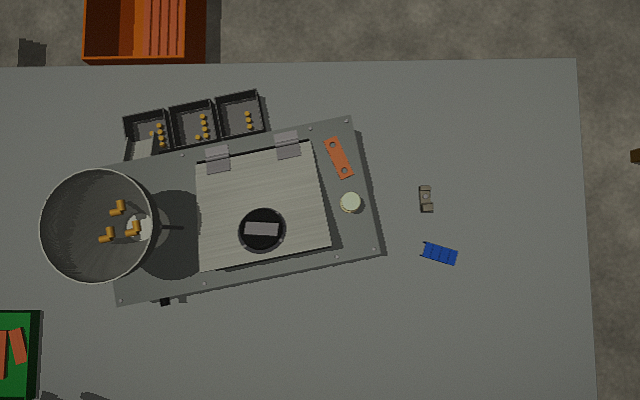

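The scene view shows the panel raised (free edge towards the robot), fastener slot at about (376,160), with the bobbin at (300,210). The top view shows the fastener at (262,229) and the bobbin at (351,202). I'll enlarge both for corners.

```bash
python3 - <<'E'
import cv2
a=cv2.imread("pics/scene0.png")[110:320,250:530]; cv2.imwrite("pics/s1.png",cv2.resize(a,(800,600),interpolation=cv2.INTER_CUBIC))
a=cv2.imread("pics/top0.png")[100:310,110:390]; cv2.imwrite("pics/t1.png",cv2.resize(a,(800,600),interpolation=cv2.INTER_CUBIC))
E
```

```text
(no output)
```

View pics/s1.png

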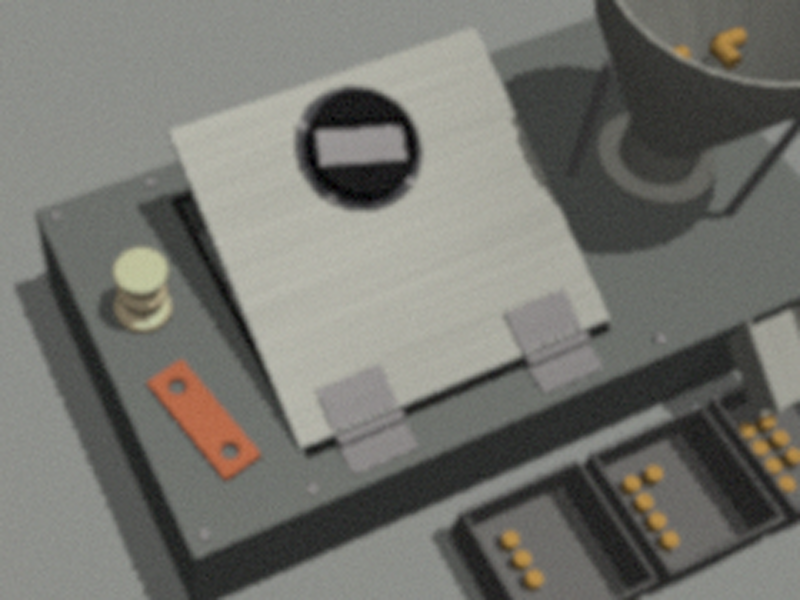

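View pics/t1.png

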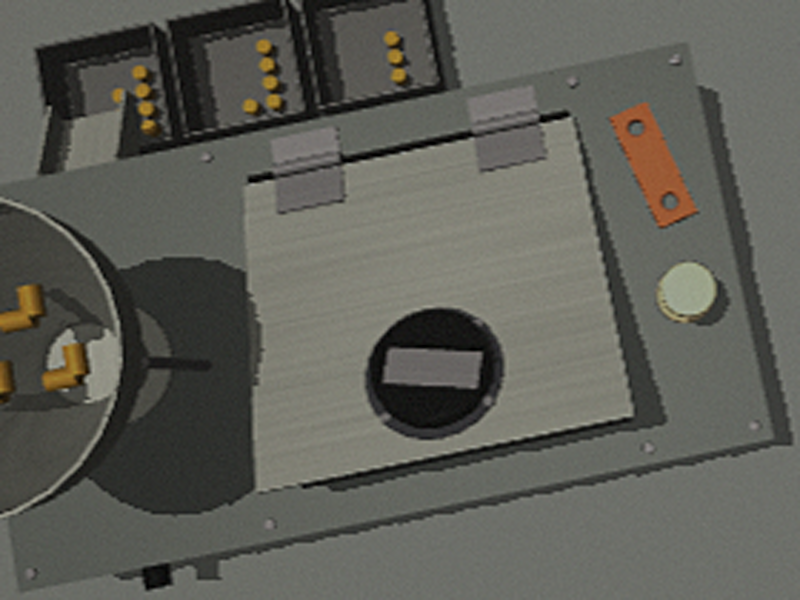

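s1 shows panel free corners (172,130), (475,28) and the slot from (315,148) to (407,142). t1 shows free corners (633,415), (257,490), slot (385,365)–(482,372), deck corners (690,43), (777,438), (20,590). I'll fit the pose jointly.

```bash
cat > h.py <<'E'
from cell import *
import numpy as np
from scipy.optimize import least_squares
from scipy.spatial.transform import Rotation as Ro
def proj(n,X):
    m=camera_model(n); c=m["R"]@np.asarray(X,float)+m["t"]; s=c[:2]/c[2]; s=s*(1+m["k1"]*(s@s))
    return 200/np.tan(np.radians(m["vfov"]/2))*s+[m["cx"],m["cy"]]
def unproj(n,uv,z):
    return least_squares(lambda p:proj(n,[p[0],p[1],z])-uv,[500,0]).x
def W(p,X):  # housing -> world
    c,s=np.cos(p[2]),np.sin(p[2]); return np.array([p[0]+c*X[0]-s*X[1],p[1]+s*X[0]+c*X[1],X[2]])
def P(p,th,r,y,h): # panel pt: r from hinge, y rel. middle, h above mid-thickness
    return W(p,[110-r*np.cos(th)+h*np.sin(th)*1, -60+y, 114+r*np.sin(th)+h*np.cos(th)])
E
python3 - <<'E'
from h import *
S=lambda U,V:np.array([250+U/2.857-.33,110+V/2.857-.33]); T=lambda U,V:np.array([110+U/2.857-.33,100+V/2.857-.33])
def pts(q):
    p,th,f=q[:3],q[3],q[4]
    # slot dir: open along y; clockwise from above: y -> toward +x? rotate by -f about z; x=to hinge
    e=lambda k:P(p,th,180-34*k*np.sin(f),34*k*np.cos(f),6.5)
    return [("scene",W(p,[-150,-280,110]),S(38,212)),("scene",W(p,[150,-280,110]),S(200,555)),
    ("scene",P(p,th,238,-125,2),S(172,130)),("scene",P(p,th,238,125,2),S(475,28)),
    ("top",W(p,[150,-280,110]),T(690,43)),("top",W(p,[-150,-280,110]),T(777,438)),("top",W(p,[-150,280,110]),T(20,590)),
    ("top",P(p,th,238,-125,2),T(633,415)),("top",P(p,th,238,125,2),T(257,490)),
    ("scene",P(p,th,180,0,17.5),S(360,147)),("top",P(p,th,180,0,17.5),T(435,372)),
    ("scene",e(-1),S(315,148)),("scene",e(1),S(407,142)),("top",e(1),T(385,365)),("top",e(-1),T(482,372))]
r=least_squares(lambda q:np.concatenate([proj(n,X)-u for n,X,u in pts(q)]),[550,100,.2,.4,.1])
q=r.x;print(q);print(np.round(r.fun.reshape(-1,2),1).tolist())
p,th=q[:3],q[3]
for nm,a in(("slot now",P(p,th,180,0,17.5)),("slot shut",P(p,0,180,0,17.5)),("edge",P(p,th,238,0,2)),("hinge",P(p,0,0,0,0))): print(nm,a.round(1))
for y in(-60,60): print("push",y,[P(p,t,225,y,2).round(1).tolist() for t in(th,0)])
print("bob",unproj("top",T(687,290),164),"bar",unproj("top",T(654,165),116))
print("funnel",W(p,[0,185,303]))
E
```

```text
[5.79129927e+02 4.66155379e+01 1.97559773e-01 3.75603430e-01
 2.84067638e-01]
[[-1.8, 0.2], [-2.7, 2.7], [-2.0, 0.8], [-0.4, 0.0], [-1.0, -0.2], [-1.4, 0.8], [-1.2, 1.4], [0.2, 0.5], [-1.2, 1.3], [1.1, -1.2], [-2.5, -2.7], [-0.8, 1.0], [-1.0, 1.5], [-0.9, 0.9], [-0.1, 0.7]]
slot now [540.9 -22.2 196.3]
slot shut [522.3 -26.  131.5]
edge [482.4 -33.9 203.2]
hinge [698.8   9.4 114. ]
push -60 [[506.0, -90.4, 198.4], [489.9, -93.6, 116.0]]
push 60 [[482.5, 27.3, 198.4], [466.4, 24.0, 116.0]]
bob [ 591.54585074 -193.7470047 ] bar [ 687.70550329 -173.06907591]
funnel [542.8186533  228.01700253 303.        ]
```

{"op": "carry_out", "data": {
  "slide": [
    [0,0,0.48],
    [0,0,0.48],
    [0,0,0.48],
    [0.4,-1,0.48],
    [0.4,-1,0.48],
    [0.4,-1,0.48],
    [0.4,-1,0.48],
    [0.4,-1,0.48],
    [0.4,-1,0.48],
    [0.4,-1,0.48]
  ],
  "dr": [
    [0,0,0],
    [0,0,0],
    [0,0,0],
    [0,0,0.026],
    [0,0,0.026],
    [0,0,0.026],
    [0,0,0.026],
    [0,0,0.026],
    [0,0,0.026],
    [0,0,0.026]
  ],
  "gripper": [0,0,0,0,0,0,0,0,0,0],
  "newtons": 10
}}

```text
clock: 0.93
eef_pos: [238.0, 279.5, 422.7]
eef_rot: [-3.142, 0.001, 3.051]
wrist_force: [0.6, -0.2, -0.5]
finger_gap: 30.9
finger_force: 0.0
```

{"op": "carry_out", "data": {
  "slide": [
    [0.6,-1,0],
    [0.6,-1,0],
    [0.6,-1,0],
    [0.6,-1,0],
    [0.6,-1,0],
    [0.6,-1,0],
    [0.6,-1,0],
    [0.6,-1,0],
    [0.6,-1,0],
    [0.6,-1,0]
  ],
  "dr": [
    [0,0,0],
    [0,0,0],
    [0,0,0],
    [0,0,0],
    [0,0,0],
    [0,0,0],
    [0,0,0],
    [0,0,0],
    [0,0,0],
    [0,0,0]
  ],
  "gripper": [0,0,0,0,0,0,0,0,0,0]
}}

```text
clock: 1.77
eef_pos: [387.4, 32.7, 422.4]
eef_rot: [3.141, -0.001, 3.052]
wrist_force: [0.4, 0.8, 0.3]
finger_gap: 0.9
finger_force: 0.0
```

{"op": "carry_out", "data": {
  "slide": [
    [0.476,-0.492,0],
    [0.476,-0.492,0],
    [0.476,-0.492,0],
    [0.476,-0.492,0],
    [0.476,-0.492,0],
    [0.476,-0.492,-0.43],
    [0.476,-0.492,-0.43],
    [0.476,-0.492,-0.43],
    [0.476,-0.492,-0.43],
    [0.476,-0.492,-0.43]
  ],
  "dr": [
    [0,0,0],
    [0,0,0],
    [0,0,0],
    [0,0,0],
    [0,0,0],
    [0,0,0],
    [0,0,0],
    [0,0,0],
    [0,0,0],
    [0,0,0]
  ],
  "gripper": [0,0,0,0,0,0,0,0,0,0]
}}

```text
clock: 2.6
eef_pos: [506.5, -89.0, 315.7]
eef_rot: [3.141, -0.001, 3.054]
wrist_force: [0.5, -0.9, 0.6]
finger_gap: 0.2
finger_force: 0.0
```

```bash
python3 - <<'E'
from h import *
import cv2
a=camera("scene")[:,:,::-1][110:320,200:480]; b=camera("top")[:,:,::-1][100:310,150:430]
cv2.imwrite("pics/c2.png",cv2.resize(np.hstack([a,b]),(800,300),interpolation=cv2.INTER_CUBIC))
E
```

```text
(no output)
```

View pics/c2.png

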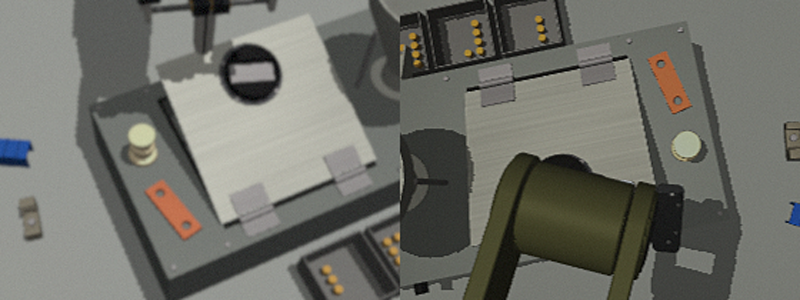

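```bash
python3 - <<'E'
from h import *
p=[579.1,46.6,.1976]
for n,X in(("tip",[506.5,-89,218.7]),("edge",P(p,.3756,238,-60,2)),("corner",P(p,.3756,238,-125,2)),("grasp",[506.5,-89,238])):
    print(n,((proj("scene",X)-[200,110])*1.4286).round(0))
E
```

```text
tip [201.  50.]
edge [196.  51.]
corner [154.  66.]
grasp [202.  41.]
```

The tip appears at about (203,53) in the crop, just where the model puts it. Pressing down now.

{"op": "carry_out", "data": {
  "slide": [
    [0,0,-0.04],
    [0,0,-0.08],
    [0,0,-0.12],
    [0,0,-0.16],
    [0,0,-0.2],
    [0,0,-0.24],
    [0,0,-0.28],
    [0,0,-0.3],
    [0,0,-0.32],
    [0,0,-0.34]
  ],
  "dr": [
    [0,0,0],
    [0,0,0],
    [0,0,0],
    [0,0,0],
    [0,0,0],
    [0,0,0],
    [0,0,0],
    [0,0,0],
    [0,0,0],
    [0,0,0]
  ],
  "gripper": [0,0,0,0,0,0,0,0,0,0]
}}

```text
clock: 3.53
eef_pos: [506.6, -90.5, 229.8]
eef_rot: [3.142, 0.0, 3.052]
wrist_force: [-0.6, -0.6, 1.0]
finger_gap: 0.5
finger_force: 0.7
```

{"op": "carry_out", "data": {
  "slide": [
    [0,0,-0.01],
    [0,0,-0.02],
    [0,0,-0.03],
    [0,0,-0.04],
    [0,0,-0.05],
    [0,0,-0.055],
    [0,0,-0.06],
    [0,0,-0.06]
  ],
  "dr": [
    [0,0,0],
    [0,0,0],
    [0,0,0],
    [0,0,0],
    [0,0,0],
    [0,0,0],
    [0,0,0],
    [0,0,0]
  ],
  "gripper": [0,0,0,0,0,0,0,0]
}}

```text
clock: 4.2
eef_pos: [506.6, -90.5, 215.0]
eef_rot: [3.142, -0.0, 3.052]
wrist_force: [0.0, -0.2, 0.2]
finger_gap: 0.2
finger_force: 0.0
```

{"op": "carry_out", "data": {
  "slide": [
    [0,0,-0.004],
    [0,0,-0.008],
    [0,0,-0.012],
    [0,0,-0.016],
    [0,0,-0.016]
  ],
  "dr": [
    [0,0,0],
    [0,0,0],
    [0,0,0],
    [0,0,0],
    [0,0,0]
  ],
  "gripper": [0,0,0,0,0]
}}

```text
clock: 4.62
eef_pos: [506.7, -90.5, 213.2]
eef_rot: [-3.141, 0.001, 3.052]
wrist_force: [-10.3, 2.5, 23.9]
finger_gap: 0.2
finger_force: 12.3
```

```bash
python3 - <<'E'
from h import *
import cv2
a=camera("scene")[:,:,::-1][110:320,250:530]
cv2.imwrite("pics/s3.png",cv2.resize(a,(800,600),interpolation=cv2.INTER_CUBIC))
E
```

```text
(no output)
```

View pics/s3.png

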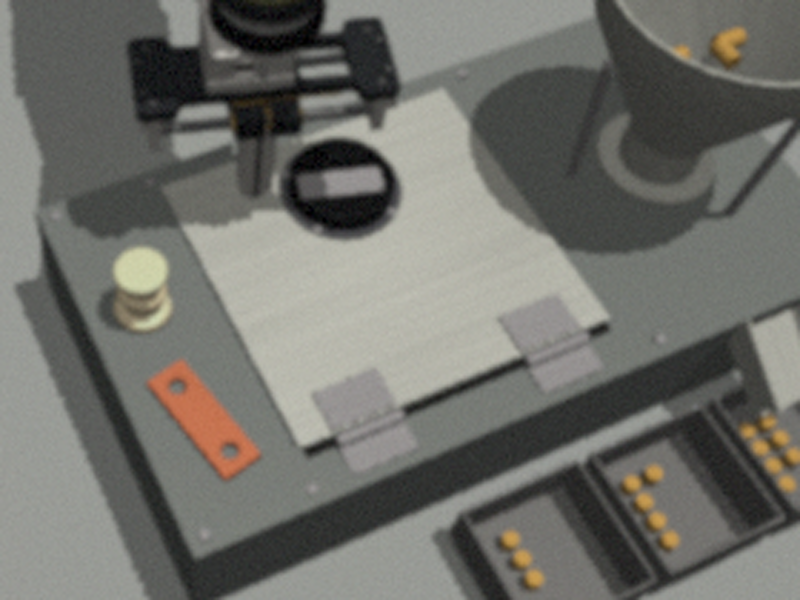

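The panel is shut (24 N on the stop at tip z 116). Slot runs (300,187)–(384,179) in the crop, head centre about (341,186).

```bash
python3 - <<'E'
from h import *
S=lambda U,V:np.array([250+U/2.857-.33,110+V/2.857-.33])
p=[579.1,46.6,.1976]
print("tip proj",(proj("scene",[506.7,-90.5,116.2])-[249.67,109.67])*2.857)
a,b=unproj("scene",S(300,187),120.5),unproj("scene",S(384,179),120.5)
print(a,b,(a+b)/2,np.linalg.norm(a-b),np.arctan2(*(b-a)[::-1]),"head",unproj("scene",S(341,186),131.5))
print("corner",unproj("scene",S(445,90),116),P(p,0,238,125,2))
print("model",P(p,0,180,0,17.5))
E
```

```text
tip proj [252.26545875 190.22206477]
[514.5973775  -55.08353367] [521.01900912  10.07106853] [517.80819331 -22.50623257] 65.4702950952889 1.472553709999598 head [528.0677938  -27.63302884]
corner [441.60288983  87.80105975] [440.8302291   85.20661154 116.        ]
model [522.24115678 -25.97459575 131.5       ]
```

{"op": "carry_out", "data": {
  "slide": [
    [0,0,0.16],
    [0,0,0.16],
    [0.063,0.318,0.16],
    [0.063,0.318,0.16],
    [0.063,0.318,0.16],
    [0.063,0.318,0.16],
    [0.063,0.318,0.1],
    [0.063,0.318,0.1],
    [0.063,0.318,0.1]
  ],
  "dr": [
    [0,0,0],
    [0,0,0],
    [0,0,0],
    [0,0,0],
    [0,0,0],
    [0,0,0],
    [0,0,0],
    [0,0,0],
    [0,0,0]
  ],
  "gripper": [0,0,0,0,0,0,0,0,0]
}}

```text
clock: 5.42
eef_pos: [522.1, -11.8, 235.9]
eef_rot: [-3.141, -0.001, 3.051]
wrist_force: [0.6, 0.0, -0.2]
finger_gap: 0.6
finger_force: 0.0
```

```bash
python3 - <<'E'
from h import *
import cv2
a=camera("scene")[:,:,::-1][130:220,310:430]
cv2.imwrite("pics/s4.png",cv2.resize(a,(800,600),interpolation=cv2.INTER_CUBIC))
s=read_state();t=s["eef_pos"]-[0,0,97];print(t,(proj("scene",t)-[309.5,129.5])*6.667)
for C in([521,-25],[518,-22.5]):print([((proj("scene",[C[0]+k*34*.0907,C[1]+k*34*.9959,131.5])-[309.5,129.5])*6.667).round() for k in(-1,0,1)])
E
```

```text
[522.29745425 -11.77102748 139.39324383] [441.64164047 264.6459704 ]
[array([295., 294.]), array([399., 283.]), array([501., 273.])]
[array([300., 285.]), array([403., 275.]), array([506., 265.])]
```

View pics/s4.png

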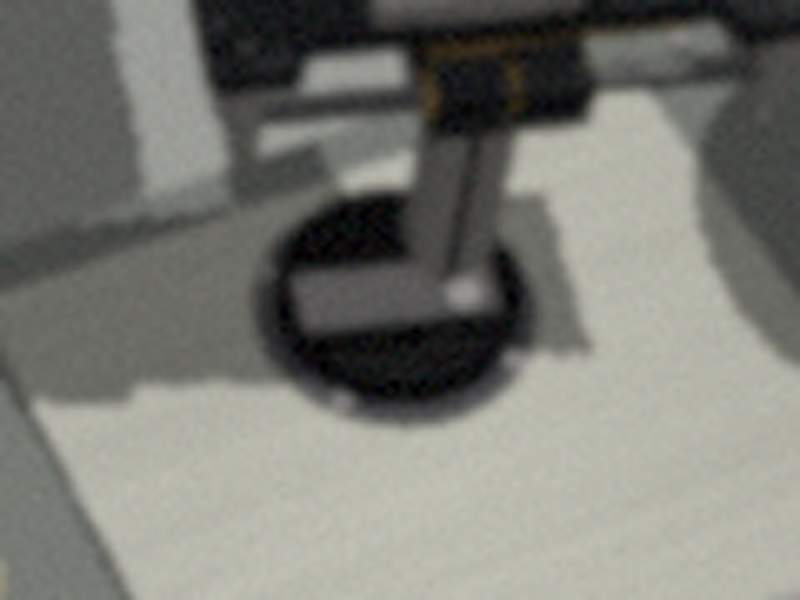

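The finger tip's end is at about (440,272), over the slot's right part (slot spans columns 295–495, rows 265–325), so it lines up. Inserting.

{"op": "carry_out", "data": {
  "slide": [
    [-0.008,0,0],
    [-0.008,0,-0.02],
    [-0.008,0,-0.04],
    [-0.008,0,-0.056],
    [-0.008,0,-0.066],
    [-0.008,0,-0.066]
  ],
  "dr": [
    [0,0,0],
    [0,0,0],
    [0,0,0],
    [0,0,0],
    [0,0,0],
    [0,0,0]
  ],
  "gripper": [0,0,0,0,0,0]
}}

```text
clock: 5.97
eef_pos: [520.1, -11.0, 218.9]
eef_rot: [-3.142, -0.001, 3.052]
wrist_force: [-0.2, -0.7, -0.5]
finger_gap: 0.7
finger_force: 0.0
```

{"op": "carry_out", "data": {
  "slide": [
    [0.02,0.002,0],
    [0.038,0.004,0],
    [0.038,0.004,0],
    [0.046,-0.002,0],
    [0.053,-0.008,0],
    [0.053,-0.008,0],
    [0.058,-0.015,0],
    [0.063,-0.023,0],
    [0.063,-0.023,0],
    [0.063,-0.023,0]
  ],
  "dr": [
    [0,0,0],
    [0,0,0],
    [0,0,0],
    [0,0,-0.02],
    [0,0,-0.041],
    [0,0,-0.041],
    [0,0,-0.062],
    [0,0,-0.083],
    [0,0,-0.083],
    [0,0,-0.083]
  ],
  "gripper": [0,0,0,0,0,0,0,0,0,0]
}}

```text
clock: 6.8
eef_pos: [536.0, -16.3, 219.6]
eef_rot: [-3.141, -0.002, 2.529]
wrist_force: [-6.5, 4.2, 1.6]
finger_gap: 0.5
finger_force: 3.4
```

The 7.7 N tangential force is as expected, so I'll continue round.

{"op": "carry_out", "data": {
  "slide": [
    [0.004,-0.009,0],
    [0.007,-0.018,0],
    [0.007,-0.018,0],
    [0.008,-0.028,0],
    [0.008,-0.037,0],
    [0.008,-0.037,0],
    [0.007,-0.046,0],
    [0.005,-0.054,0],
    [0.005,-0.054,0],
    [0.005,-0.054,0]
  ],
  "dr": [
    [0,0,-0.02],
    [0,0,-0.041],
    [0,0,-0.041],
    [0,0,-0.062],
    [0,0,-0.083],
    [0,0,-0.083],
    [0,0,-0.102],
    [0,0,-0.121],
    [0,0,-0.121],
    [0,0,-0.121]
  ],
  "gripper": [0,0,0,0,0,0,0,0,0,0]
}}

```text
clock: 7.63
eef_pos: [538.1, -28.6, 219.8]
eef_rot: [3.139, -0.003, 1.77]
wrist_force: [3.8, 13.7, -2.9]
finger_gap: 0.5
finger_force: 6.5
```

{"op": "carry_out", "data": {
  "slide": [
    [0,-0.003,0],
    [0,-0.006,0],
    [0,-0.008,0],
    [0,-0.008,0]
  ],
  "dr": [
    [0,0,0],
    [0,0,0],
    [0,0,0],
    [0,0,0]
  ],
  "gripper": [0,0,0,0]
}}

```text
clock: 7.97
eef_pos: [538.1, -29.2, 219.8]
eef_rot: [3.139, -0.006, 1.771]
wrist_force: [5.3, 26.2, -1.8]
finger_gap: 0.5
finger_force: 12.5
```

```bash
python3 - <<'E'
from h import *
s=read_state();print(s["eef_pos"],s["wrist_force"],s["moment"],s["joints"])
E
```

```text
[538.1312311  -29.20720494 219.75632092] [ 5.30990548 26.18753028 -1.79741403] [ 5.10272672 -0.85736546  0.08234119] [-0.12417653  0.35812348  1.64671329  0.00679797  1.13612667 -0.32760039]
```

The 26 N build-up with little motion means it is on the stop. Back off to mid-slot, lift, and move aside.

{"op": "carry_out", "data": {
  "slide": [
    [-0.003,0.016,0],
    [-0.006,0.034,0],
    [-0.006,0.034,0],
    [-0.006,0.034,0.1],
    [-0.006,0.034,0.25],
    [-0.006,0.034,0.4],
    [-0.006,0.034,0.55],
    [-0.006,0.034,0.7],
    [-0.006,0.034,0.8],
    [-0.006,0.034,0.8]
  ],
  "dr": [
    [0,0,0],
    [0,0,0],
    [0,0,0],
    [0,0,0],
    [0,0,0],
    [0,0,0],
    [0,0,0],
    [0,0,0],
    [0,0,0],
    [0,0,0]
  ],
  "gripper": [0,0,0,0,0,0,0,0,0,0]
}}

```text
clock: 8.8
eef_pos: [536.1, -24.0, 425.5]
eef_rot: [3.133, 0.003, 1.77]
wrist_force: [0.2, -0.4, -0.0]
finger_gap: 1.0
finger_force: 0.0
```

{"op": "carry_out", "data": {
  "slide": [
    [-0.6,0,0],
    [-0.6,0,0],
    [-0.6,0,0],
    [-0.6,0,0],
    [-0.6,0,0],
    [-0.6,0,0],
    [-0.6,0,0]
  ],
  "dr": [
    [0,0,0],
    [0,0,0],
    [0,0,0],
    [0,0,0],
    [0,0,0],
    [0,0,0],
    [0,0,0]
  ],
  "gripper": [0,0,0,0,0,0,0]
}}

```text
clock: 9.38
eef_pos: [386.3, -23.9, 419.5]
eef_rot: [3.142, 0.0, 1.77]
wrist_force: [1.2, 0.2, 0.3]
finger_gap: 0.5
finger_force: 0.0
```

```bash
python3 - <<'E'
from h import *
import cv2
a=camera("scene")[:,:,::-1][110:320,180:460]
cv2.imwrite("pics/s5.png",cv2.resize(a,(800,600),interpolation=cv2.INTER_CUBIC))
E
```

```text
(no output)
```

View pics/s5.png

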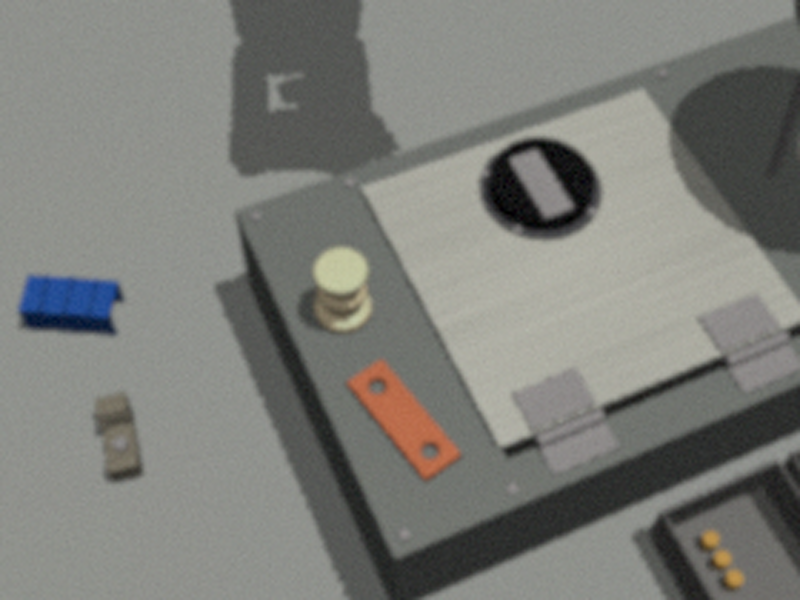

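The slot runs (525,155)–(560,217), parallel to the panel's sides (365,185)–(503,445). The panel is level and the loose parts are where they were. The slot angle gets one numeric check before hand-in.

```bash
python3 - <<'E'
from h import *
S=lambda U,V,z:unproj("scene",np.array([179.67+U/2.857,109.67+V/2.857]),z)
an=lambda a,b:np.arctan2(*(b-a)[::-1])
s=an(S(525,155,120.5),S(560,217,120.5)); e=an(S(365,185,116),S(503,445,116))
f=np.pi/2-(s-e); print(s,e,f)
if f>1.47: print(sign_off())
E
```

```text
0.14995856964422188 0.19433049389182375 1.6151682510424985
the job is handed in; nothing more can be done
None
```

The panel is shut, the fastener is turned to its stop (measured at about 1.6 rad against 1.571), the loose parts look undisturbed in the last picture, the hand is clear, and the job is handed in; the hand-in returned no verdict.

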